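# Fit the grip sleeve and hold the spring jaw open

## Robot

A 6-joint arm with a two-finger parallel gripper is mounted at the origin on a cart in front of the work surface, level with it; the furniture and walls round the work are solid. World frame = base frame: x ahead of the robot, y to its left, z up, the work surface at z = 0. Lengths are in m, angles in rad, forces in N, time in s.
With the tool pointing down it reaches from about 0.325 to 0.9 m from the base axis. Payload 6.1 kg.
Tool frame: the origin (TCP) lies on the centre line of the jaws, within the pads' length; the fingertips stand 14 mm ahead of it and the grasp point (between the pads) lies 5 mm behind it; z points along the fingers, y is the line along which they close (so a half turn about z gives the same grasp; the last joint's range is limited). The gripper opens to 87 mm and grips with 3 to 60 N. Pads are 19 mm wide; open, the fingers measure 117 mm over their backs; the gripper's body (75 mm by 190 mm) begins 51 mm behind the grasp point.
Start: joints at [0.977, 0.22, 1.526, -0, 1.395, -0.126], TCP at [0.282, 0.558, 0.199] pointing down, gripper open.
Joint ranges: [-2.98, 2.98], [-0.91, 2.08], [0.09, 2.57], [-1.24, 4.39], [0.2, 2.65], [-2.68, 2.68]. Speed limits (rad/s): [2.57, 2.57, 3.01, 3.14, 3.14, 3.14].

## Interface

Orientations are given as a rotation vector (axis times angle).
In Python, from rig import * gives the robot as it stands.
- The arm moves only by the shell command python3 -m inch 'ROWS' [FORCE]. ROWS is JSON, a list of rows, each a list of 3 entries, a list of its own where there are three numbers: the shift along the tool's x, y, z in units of 40 mm (1.0 is 40 mm), then the turn, a rotation vector about the tool's x, y, z in units of 6 degrees (1.0 is 6 degrees), then the closure, from -1 (fully open) to 1 (shut). A call has 1 to 10 rows; each row shifts and turns the commanded pose from where the row before left it, along the tool's axes as they then stand; what a row does not reach is not made up. A row lasts 1/12 s, in which the tool goes at most 41.7 mm and 7.16 degrees, less where a joint would pass 70% of its speed; a pose out of reach is approached as far as the arm can. A call with a number of a shift or a turn outside -1 to 1 is refused whole. A call with a gripper value outside its range is refused whole. The fingers move at their own pace and stop on an object; FORCE is the grip in N (left out, the last holds). Time passes only in rows, so rows that do not move let the fingers close. It gives the time, the measured TCP pose, the force, the opening and the grip force at its end, in the units of the state.
- observe(): the state, without advancing time (a new reading comes with each control period).
- get_image(name): name is "scene" or "top" or "wrist"; returns (picture, depth): 384x512x3 uint8, red, green, blue; 384x512 float32, m along the optical axis (not along the pixel's ray), 0 where there is no reading.
- calibration(name): a dict with "vfov" (degrees; the focal length in pixels is half the picture's height over the tangent of half this angle, whatever the lens; pixels are square), "cx", "cy" (the principal point, pixels), "R" (3x3) and "t" (3): a world point X has camera coordinates R X + t. Camera axes: x right, y down, z forward; pixel columns grow to the right and rows downward; lengths in m; the calibration is good to about 2 mm. A picture is of the moment at which its call begins: read the wrist's pose just before it. calibration takes no time and is no camera call; for the wrist camera it gives the pose at the moment of the call.
- sign_off(): hands the job in; it is judged then, once.
The state is a dict: "t": time; "joint_pos": joint angles; "joint_vel": joint speeds; "joint_efforts": joint torques, N m; "tool_pos": TCP position; "ee_rot": TCP orientation; "force": force on the tool from outside, world axes, zero at the start; "torque": the same for the moment, N m; "opening": opening from 0.0 (shut) to 1.0 (fully open); "gripper_force": force on a finger pad.
Only numpy, scipy, OpenCV 4.12 (cv2) and the standard library are available. Lean on these libraries where they do the work, as an engineer would, in place of code of your own. Each camera call takes 0.05 s, during which the arm holds its last target. There are 200 camera calls.

## Task

The spring clamp jig has lost its handle. Of the two wooden sleeves standing on the bench, push the one that fits the upright pin of the jig's slide all the way down onto it, then, gripping that sleeve, pull the slide out against its spring until its pointer is level with the steel index on the left side of the jig, and finish while still holding it there. Leave the sleeve that does not fit standing on the bench and do not disturb the other things lying about.

Things in the scene. Friction and masses are not known exactly. Their poses are not given: they have to be found in the camera images.
- jig: clamp jig, a plywood board 250 x 110 x 22 fixed to the bench, with two aluminium rails (tops 34 above the bench) and a wooden fixed jaw (56 above the bench) near its far end. Origin on the bench under the board's middle; its x axis points along the slide's travel, away from the robot's side, y to the jig's left, z up. The slide is pulled along -x
- slide (a joint): travel of the jig's aluminium slide in m: 0 at home against the fixed jaw, growing as it is pulled out along the jig's -x, end stop at 0.075. A spring draws it home with about 3.6 N at 0 rising by 1.2 N per 10 mm; it does not latch
- pin_base (a point): foot of the steel pin on the slide's top, 39 above the bench: a fully seated sleeve has its underside here. Pin diameter 14, a cone over its top 8 mm down to diameter 6; 44 tall. Moves with the slide; axes as the jig's
- pin_tip (a point): top of that pin, 44 above pin_base
- slide_pointer (a point): tip of the small dark steel pointer (4 wide) that juts from the slide over the left rail, level with the pin along the travel, 42 to the left of it; moves with the slide; axes as the jig's
- index_mark (a point): middle of the steel index, at pointer height, on the face that looks at the pointer: a dark steel block 14 x 12 x 12 with a 4 mm wide blade on top (24 high in all), fixed on the jig's board left of the left rail, 35 to 60 mm nearer the robot than the pointer at home; axes as the jig's. The pointer passes beside it without touching and is level with it when their places along the jig's x agree
- index: the same index block; origin in the middle of its underside, 22 above the bench
- sleeve_wide: turned light wood sleeve standing upright, outside diameter 34, height 60, through bore 17: this one fits the pin. About 50 g. Origin in the centre of its underside, z along the bore
- sleeve_narrow: sleeve of the same outside size, 34 x 60, but bore 10: does not go on the pin. Origin in the centre of its underside. Either sleeve may stand left or right of the jig
- pencil: red wooden pencil, 14 x 168 x 11, lying at the right; bystander, origin under its middle
- wheel_1: turned wooden toy wheel, 36 across, 14 high, lying flat to the right of the robot's middle; bystander, origin under its middle
- wheel_3: a like wooden toy wheel, 36 across, 14 high, lying flat at the far left; bystander, origin under its middle
- wood_glue: white glue bottle with a red cap, 58 across, 187 high, standing at the far right; bystander, origin under its middle
- tape_measure: yellow tape measure, 38 x 75 x 62, at the far left; bystander, origin under its middle
- sanding_block: sanding block, 63 x 101 x 34, at the right; bystander, origin under its middle
- try_square: try square with wooden stock, 203 x 118 x 21, lying at the left; bystander, origin under its middle
Mind the look-alikes: they are no part of the job. What is shaped like the sleeve_wide but blue is not meant.

How it is judged:
On the way:
1. the sleeve that fits is pushed fully down on the pin, with the slide still home (horizontal distance between sleeve_wide and pin_base below 0.005 m and z of sleeve_wide in the frame of pin_base between -0.005 and 0.004 m and value of joint slide below 0.02 m), for 0.2 s.
At the end, for the whole second after the job is handed in: wide-bored sleeve down on the pin (underside within 4 mm of its foot, centred within 5 mm) and held by the fingers (over 3 N); pointer within 5 mm of the index along the travel, slide still; narrow-bored sleeve upright on the bench, not touched by the fingers (horizontal distance between sleeve_wide and pin_base below 0.005 m and z of sleeve_wide in the frame of pin_base between -0.005 and 0.004 m and x of slide_pointer in the frame of index_mark between -0.005 and 0.005 m and velocity of joint slide between -0.01 and 0.01 m/s and contact force between the fingers and sleeve_wide above 3 N and angle between sleeve_narrow's own z axis and vertical below 0.15 rad and height (world z) of sleeve_narrow between -0.005 and 0.005 m and contact force between the fingers and sleeve_narrow below 0.1 N); the arm keeps its last pose, push and grip.
It fails at once if a bystander is moved by more than 40 mm or tipped (distance of any of pencil, wheel_1, wheel_3, wood_glue, tape_measure, sanding_block, try_square from where it was at the start of the episode above 0.04 m or angle between wood_glue's own z axis and vertical above 0.5 rad).
It also fails if it takes over 45 s, if anything falls off the work surface, if the arm or the gripper's body presses on something with over 40 N, if the wrist force passes 120 N, or if a joint passes its speed limit or range.

## Working session

There is one attempt and no reset: what is moved stays moved. The work goes in short steps, Python scripts to look and compute and a shell command to move; the robot and the scene stay as the last step left them, time stands still between calls to the robot, and variables do not carry over. Pictures are saved under pics/ and viewed, at most 12 in all, crops included, and the job is handed in when it is done.

```bash
mkdir -p pics; cat > h.py <<'E'
from rig import *
import numpy as np, cv2
from scipy.spatial.transform import Rotation as Ro
def shot(n,f=None):
    c=calibration(n); im,d=get_image(n)
    if f: cv2.imwrite('pics/'+f,im[:,:,::-1])
    return c,im,d
def world(c,d):
    h,w=d.shape; f=h/2/np.tan(np.radians(c['vfov'])/2)
    v,u=np.mgrid[:h,:w]
    P=np.stack([(u-c['cx'])/f*d,(v-c['cy'])/f*d,d],-1)
    return (P-np.array(c['t']))@np.array(c['R'])
E
python3 - <<'E'
from h import *
for n in ('scene','top'):
    c,im,d=shot(n,n+'0.png'); np.savez(n+'.npz',im=im,W=world(c,d),d=d)
s=observe(); print(s['t'],s['tool_pos'],s['ee_rot'],Ro.from_rotvec(s['ee_rot']).as_matrix().round(3))
E
```

```text
0.1 [0.2814875  0.55734733 0.19822485] [-7.28024632e-01 -3.05542140e+00  2.63382527e-03] [[-0.893  0.451 -0.001]
 [ 0.451  0.893 -0.001]
 [ 0.    -0.002 -1.   ]]
```

View pics/scene0.png

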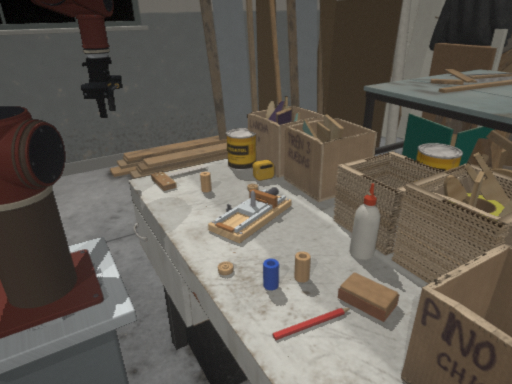

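View pics/top0.png

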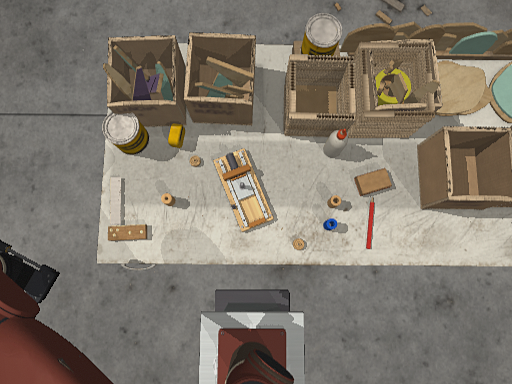

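Candidates for the wanted sleeve in the top view: wooden sleeve on the left (167,199), wooden sleeve on the right (335,201), blue decoy (330,225), and wheels (196,160) and (299,244). The jig is at (243,190). I'll compare the bores of the two wooden sleeves in a close crop.

```bash
python3 - <<'E'
from h import *
z=np.load('top.npz'); im=z['im'];W=z['W']
def crop(u,v,r,s): return cv2.resize(im[v-r:v+r,u-r:u+r],(s,s),interpolation=cv2.INTER_CUBIC)
a=np.vstack([crop(167,199,13,280),crop(335,201,13,280)])
b=cv2.resize(im[145:235,205:280],(467,560),interpolation=cv2.INTER_CUBIC)
cv2.imwrite('pics/crop.png',np.hstack([a,b])[:,:,::-1])
for n,(u,v) in dict(L=(167,199),R=(335,201)).items():
    w=W[v-14:v+14,u-14:u+14].reshape(-1,3); g=im[v-14:v+14,u-14:u+14].reshape(-1,3)
    m=(w[:,2]>.052)&(w[:,2]<.07); p=w[m]; 
    print(n,m.sum(),p[:,:2].min(0),p[:,:2].max(0),(p[:,:2].min(0)+p[:,:2].max(0))/2,np.median(p[:,2]))
    print(W[v-5:v+6,u-5:u+6,2].round(3))
# board
r=W[140:240,200:285]; m=(r[...,2]>.015)&(r[...,2]<.08); q=r[m][:,:2].astype(np.float32)
print(cv2.minAreaRect(q))
E
```

```text
L 92 [0.47561549 0.24872701] [0.50746954 0.28183502] [0.49154251 0.26528101] 0.059816946989567375
[[ 2.000e-03  6.100e-02  5.700e-02  6.300e-02  5.600e-02  5.700e-02
   6.000e-02  6.100e-02  5.800e-02 -7.000e-03 -1.000e-03]
 [ 6.400e-02  6.200e-02  6.100e-02  5.600e-02  5.600e-02  6.300e-02
   6.100e-02  5.800e-02  5.700e-02  5.300e-02  1.000e-03]
 [ 6.400e-02  6.100e-02  6.200e-02  6.100e-02  5.600e-02  6.200e-02
   6.300e-02  5.900e-02  5.600e-02  5.800e-02  4.700e-02]
 [ 6.200e-02  1.282e+00  6.000e-02  6.000e-02  4.800e-02  4.300e-02
   6.300e-02  5.700e-02  6.000e-02  6.600e-02  5.000e-02]
 [ 5.700e-02  5.800e-02  6.000e-02  4.900e-02  3.500e-02  3.100e-02
   6.100e-02  6.400e-02  5.900e-02  6.200e-02  4.800e-02]
 [ 5.900e-02  1.282e+00  6.200e-02  5.700e-02  3.300e-02  5.900e-02
   6.200e-02  6.200e-02  6.200e-02  6.400e-02  5.400e-02]
 [ 5.700e-02  6.000e-02  6.100e-02  6.500e-02  6.200e-02  6.400e-02
   6.400e-02  6.000e-02  6.200e-02  5.700e-02  5.200e-02]
 [ 6.100e-02  6.200e-02  5.800e-02  5.900e-02  5.800e-02  5.900e-02
   5.800e-02  6.000e-02  6.100e-02  5.000e-02  4.100
[... 793 characters left out ...]
.057  0.06
   0.064]
 [ 0.059  0.063  0.058  0.002  0.01   0.019  0.026  0.042  0.057  0.057
   0.061]
 [ 0.049  0.057  0.059  0.06   0.001  0.011  0.032  0.045  0.061  0.058
   0.065]
 [ 0.05   0.06   0.062  0.058  0.056  0.012  0.029  0.059  0.056  0.061
   0.064]
 [ 0.05   0.055  0.064  0.058  0.061  0.064  0.061  0.058  0.063  0.063
   0.004]
 [ 0.034  0.043  0.055  0.059  0.059  0.056  0.059  0.062  0.062 -0.002
   0.003]
 [ 0.026  0.037  0.041  0.047  0.057  0.058  0.061  0.054  0.002  0.001
   0.001]
 [ 0.022  0.023  0.03   0.033  0.034  0.034  0.001 -0.002 -0.003  0.002
   0.   ]]
((0.5301260352134705, 0.032413549721241), (0.2503257989883423, 0.11159348487854004), 22.455530166625977)
```

View pics/crop.png

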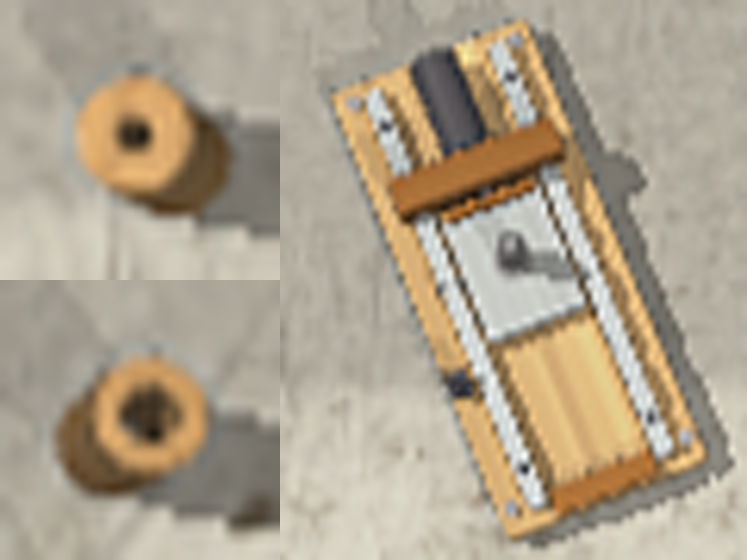

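The right sleeve (335,201) has the wide bore and the left one (167,199) the narrow bore. In the crop the pin tip is at about (512,245), and the index is the dark block at (460,384). Next I work out the jig points and the transit.

```bash
python3 - <<'E'
from h import *
z=np.load('top.npz'); im=z['im'];W=z['W']
a=np.radians(22.46); X=np.array([np.cos(a),np.sin(a)]);Y=np.array([-X[1],X[0]]);o=np.array([.530,.0324])
J=np.dstack([(W[...,:2]-o)@X,(W[...,:2]-o)@Y,W[...,2]])
J=J[140:240,200:285]; m=(J[...,2]>.058)&(J[...,2]<.1)&(abs(J[...,0])<.1)&(abs(J[...,1])<.05)
for p in J[m]: print('hi',p.round(3))
g=im[140:240,200:285].max(2); m=(g<75)&(J[...,2]>.02)&(J[...,1]>.02)&(J[...,0]<.05)
for p,q in zip(J[m],np.argwhere(m)): print('dark',p.round(3),q[::-1]+[200,140])
s=observe(); R=Ro.from_rotvec(s['ee_rot']).as_matrix()
print(R.T@(np.array([.490,-.255,.198])-s['tool_pos'])/.04)
E
```

```text
hi [ 0.06  -0.04   0.059]
hi [ 0.058 -0.036  0.059]
hi [ 0.056 -0.035  0.059]
hi [ 0.054 -0.038  0.06 ]
hi [ 0.053 -0.041  0.06 ]
hi [ 0.062 -0.011  0.059]
hi [ 0.057 -0.022  0.06 ]
hi [ 0.056 -0.025  0.059]
hi [ 0.055 -0.028  0.059]
hi [0.059 0.    0.059]
hi [ 0.058 -0.002  0.059]
hi [ 0.054 -0.011  0.064]
hi [ 0.051 -0.02   0.06 ]
hi [ 0.049 -0.022  0.062]
hi [0.062 0.016 0.059]
hi [0.058 0.007 0.06 ]
hi [0.057 0.005 0.062]
hi [0.057 0.002 0.058]
hi [ 0.055 -0.001  0.059]
hi [ 0.053 -0.007  0.06 ]
hi [ 0.045 -0.027  0.058]
hi [0.058 0.014 0.059]
hi [0.054 0.006 0.06 ]
hi [ 0.052 -0.     0.059]
hi [ 0.047 -0.002  0.063]
hi [ 0.044 -0.013  0.058]
hi [0.056 0.025 0.059]
hi [0.046 0.002 0.058]
hi [0.055 0.032 0.059]
hi [0.052 0.033 0.06 ]
hi [0.045 0.016 0.058]
hi [0.051 0.04  0.059]
hi [0.049 0.035 0.058]
hi [0.046 0.043 0.058]
hi [ 0.01  -0.001  0.08 ]
hi [ 0.008 -0.003  0.084]
hi [ 0.009 -0.006  0.074]
hi [0.009 0.003 0.074]
hi [0.007 0.001 0.081]
hi [ 0.006 -0.002  0.079]
hi [ 0.005 -0.005  0.08 ]
hi [0.006 0.005 0.078]
hi [0.003 0.002 0.085]
hi [ 0.002 -0.001  0.084]
hi [ 0.001 -0
[... 180 characters left out ...]
  0.074]
hi [-0.002 -0.002  0.067]
dark [0.045 0.028 0.036] [229 178]
dark [0.045 0.025 0.03 ] [230 178]
dark [0.044 0.022 0.027] [231 178]
dark [0.045 0.038 0.037] [226 179]
dark [0.044 0.042 0.033] [225 180]
dark [0.037 0.028 0.022] [230 181]
dark [0.02  0.028 0.022] [232 186]
dark [-0.044  0.052  0.046] [232 206]
dark [-0.044  0.049  0.042] [233 206]
dark [-0.044  0.046  0.034] [234 206]
dark [-0.045  0.043  0.028] [235 206]
dark [-0.046  0.05   0.032] [233 207]
dark [-0.047  0.047  0.032] [234 207]
dark [-0.049  0.051  0.031] [233 208]
dark [-0.049  0.048  0.025] [234 208]
dark [-0.049  0.045  0.02 ] [235 208]
dark [-0.097  0.033  0.035] [244 220]
[-13.81079402 -15.77583893   0.03053578]
```

```bash
python3 -m inch '[[[-0.3,-0.36,0],[0,0,0],-1],[[-0.63,-0.72,0],[0,0,0],-1],[[-0.63,-0.72,0],[0,0,0],-1],[[-0.63,-0.72,0],[0,0,0],-1],[[-0.63,-0.72,0],[0,0,0],-1],[[-0.63,-0.72,0],[0,0,0],-1],[[-0.63,-0.72,0],[0,0,0],-1],[[-0.63,-0.72,0],[0,0,0],-1],[[-0.63,-0.72,0],[0,0,0],-1],[[-0.63,-0.72,0],[0,0,0],-1]]' 40
python3 -m inch '[[[-0.63,-0.72,0],[0,0,0],-1],[[-0.63,-0.72,0],[0,0,0],-1],[[-0.63,-0.72,0],[0,0,0],-1],[[-0.63,-0.72,0],[0,0,0],-1],[[-0.63,-0.72,0],[0,0,0],-1],[[-0.63,-0.72,0],[0,0,0],-1],[[-0.63,-0.72,0],[0,0,0],-1],[[-0.63,-0.72,0],[0,0,0],-1],[[-0.63,-0.72,0],[0,0,0],-1],[[-0.63,-0.72,0],[0,0,0],-1]]'
python3 -m inch '[[[-0.63,-0.72,0],[0,0,0],-1],[[-0.63,-0.72,0],[0,0,0],-1],[[-0.3,-0.36,0],[0,0,0],-1],[[0,0,0],[0,0,0],-1]]'
python3 - <<'E'
from h import *
s=observe(); print(s); R=Ro.from_rotvec(s['ee_rot']).as_matrix()
c,im,d=shot('wrist','w1.png'); W=world(c,d); np.savez('w1.npz',im=im,W=W)
m=(W[...,2]>.055)&(W[...,2]<.066)&(np.hypot(W[...,0]-.49,W[...,1]+.255)<.03)
p=W[m][:,:2].astype(np.float32); print(m.sum(),p.min(0),p.max(0),cv2.minEnclosingCircle(p))
print(R.T@(np.array([.490,-.255,.037])-s['tool_pos'])/.04)
E
```

```text
t: 0.93
tool_pos: [0.3713, 0.2042, 0.199]
ee_rot: [-0.727, -3.056, 0.0]
force: [1.1, -1.1, 0.1]
opening: 0.997
gripper_force: 0.0
t: 1.77
tool_pos: [0.4665, -0.1667, 0.1989]
ee_rot: [-0.729, -3.056, -0.0]
force: [0.3, -0.5, 0.4]
opening: 1.0
gripper_force: 0.0
t: 2.1
tool_pos: [0.4898, -0.261, 0.1984]
ee_rot: [-0.734, -3.054, 0.001]
force: [-0.6, 0.4, 1.0]
opening: 0.999
gripper_force: 0.0
{'t': 2.1, 'joint_pos': array([-6.31004295e-01,  5.43197809e-02,  1.71175951e+00, -1.06590111e-03,
        1.37570071e+00, -1.73002238e+00]), 'joint_vel': array([ 0.05218763, -0.04541517,  0.05571875,  0.02635756,  0.02984724,
        0.04012955]), 'joint_efforts': array([ -0.9715217 , -39.88126516, -39.24680114,  -0.15991772,
        -0.12427726,  -0.34999511]), 'tool_pos': array([ 0.48975008, -0.26096657,  0.19844912]), 'ee_rot': array([-7.33763764e-01, -3.05410840e+00,  1.40243462e-03]), 'force': array([-0.58290571,  0.38609047,  1.04112324]), 'torque': array([0.04967019, 0.04605258, 0.01064879]), 'gripper_force': 0.0, 'opening': 0.9988023149516418}
666 [ 0.47693357 -0.2707791 ] [ 0.509882   -0.23790419] ((0.49353572726249695, -0.2547135353088379), 0.016976283863186836)
[0.06078113 0.1397693  4.03611148]
```

View pics/w1.png

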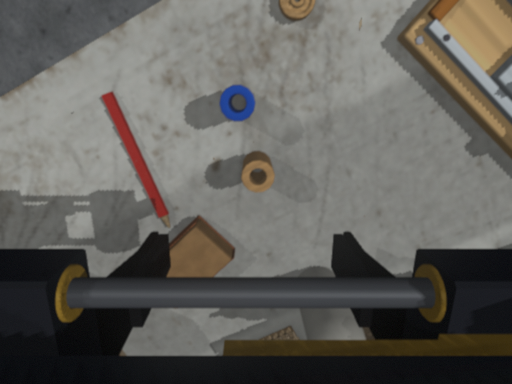

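Wrist view: the wooden sleeve with the wide bore is at (258,172), the blue one at (238,103). I'll descend with the jaws partly closed.

```bash
python3 -m inch '[[[0,0.06,0.5],[0,0,0],-0.35],[[0,0,0.7],[0,0,0],-0.35],[[0,0,0.6],[0,0,0],-0.35],[[0,0,0.2],[0,0,0],-0.35],[[0,0,0],[0,0,0],-0.35],[[0,0,0],[0,0,0],-0.35]]'
python3 - <<'E'
from h import *
s=observe(); R=Ro.from_rotvec(s['ee_rot']).as_matrix()
c,im,d=shot('wrist'); W=world(c,d)
m=(W[...,2]>.055)&(W[...,2]<.066)&(np.hypot(W[...,0]-.49,W[...,1]+.255)<.03)
p=W[m][:,:2].astype(np.float32); e=cv2.minEnclosingCircle(p);print(m.sum(),e)
print(s['tool_pos'],R.T@(np.array([*e[0],.037])-s['tool_pos'])/.04)
E
```

```text
t: 2.65
tool_pos: [0.491, -0.2542, 0.1197]
ee_rot: [-0.727, -3.056, -0.0]
force: [0.4, 0.3, 1.6]
opening: 0.696
gripper_force: 0.0
1106 ((0.49329549074172974, -0.25474125146865845), 0.01688806340098381)
[ 0.49099457 -0.25421604  0.11966011] [-0.0582633   0.01374206  2.06647812]
```

```bash
python3 -m inch '[[[-0.05,0.01,0.6],[0,0,0],-0.35],[[0,0,0.7],[0,0,0],-0.35],[[0,0,0.5],[0,0,0],-0.35],[[0,0,0.26],[0,0,0],-0.35],[[0,0,0],[0,0,0],-0.35],[[0,0,0],[0,0,0],1],[[0,0,0],[0,0,0],1],[[0,0,0],[0,0,0],1],[[0,0,0],[0,0,0],1]]' 40
python3 -m inch '[[[0,0,0],[0,0,0],1],[[0,0,-0.3],[0,0,0],1],[[0,0,-0.8],[0,0,0],1],[[0,0,-0.9],[0,0,0],1],[[0,0,-0.8],[0,0,0],1],[[0,0,-0.2],[0,0,0],1],[[0,0,0],[0,0,0],1]]'
python3 - <<'E'
from h import *
s=observe(); R=Ro.from_rotvec(s['ee_rot']).as_matrix()
c,im,d=shot('wrist','w2.png'); W=world(c,d); L=(W-s['tool_pos'])@R
print(s['t'],s['tool_pos'],R.round(4).tolist(),s['opening'],s['gripper_force'])
np.savez('w2.npz',im=im,W=W,L=L)
m=(L[...,2]>-.035)&(L[...,2]<-.01)&(np.hypot(L[...,0],L[...,1])<.025)
p=L[m]; print(m.sum(),np.median(p[:,2]),cv2.minEnclosingCircle(p[:,:2].astype(np.float32)))
# target over pin, tool y along jig x
T=np.array([.5337,.0339,s['tool_pos'][2]]); print(R.T@(T-s['tool_pos'])/.04)
E
```

```text
t: 3.45
tool_pos: [0.494, -0.2563, 0.0385]
ee_rot: [0.728, 3.054, -0.002]
force: [-0.1, 0.2, 0.8]
opening: 0.454
gripper_force: 0.0
t: 4.03
tool_pos: [0.4953, -0.2572, 0.1619]
ee_rot: [0.726, 3.049, -0.005]
force: [-0.0, -0.4, -1.3]
opening: 0.018
gripper_force: 0.0
4.0333 [ 0.49527683 -0.25718726  0.1618708 ] [[-0.8926, 0.4509, 0.0067], [0.4508, 0.8926, -0.0048], [-0.0081, -0.0013, -1.0]] 0.017767035550884654 0.0
332 -0.029355248890550096 ((0.009621449746191502, 0.0010191299952566624), 0.009680205024778843)
[ 2.42348383  6.92863597 -0.02852376]
```

View pics/w2.png

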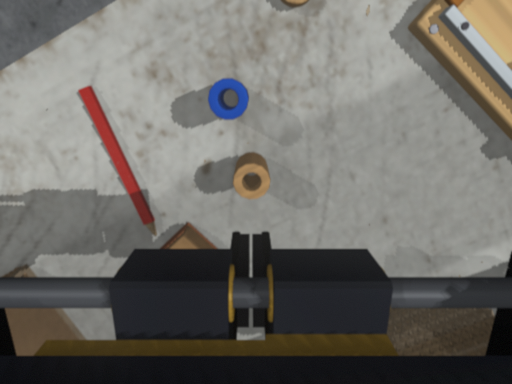

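The fingers close slowly and I lifted before they reached the sleeve. It still stands upright, at (252,175). Reopen and repeat with more closing time.

```bash
python3 -m inch '[[[0,0,0.5],[0,0,0],-0.35],[[0,0,0.5],[0,0,0],-0.35],[[0,0,0],[0,0,0],-0.35],[[0,0,0],[0,0,0],-0.35],[[0,0,0],[0,0,0],-0.35],[[0,0,0],[0,0,0],-0.35],[[0,0,0],[0,0,0],-0.35],[[0,0,0],[0,0,0],-0.35]]'
python3 - <<'E'
from h import *
s=observe(); R=Ro.from_rotvec(s['ee_rot']).as_matrix()
c,im,d=shot('wrist'); W=world(c,d)
m=(W[...,2]>.055)&(W[...,2]<.066)&(np.hypot(W[...,0]-.49,W[...,1]+.255)<.03)
p=W[m][:,:2].astype(np.float32); e=cv2.minEnclosingCircle(p);print(m.sum(),e)
print(s['tool_pos'],s['opening'],R.T@(np.array([*e[0],.037])-s['tool_pos'])/.04)
E
```

```text
t: 4.75
tool_pos: [0.4935, -0.2559, 0.1178]
ee_rot: [0.728, 3.055, -0.001]
force: [0.6, 0.8, -0.5]
opening: 0.538
gripper_force: 0.0
1118 ((0.49325379729270935, -0.2546910047531128), 0.01694759912788868)
[ 0.4934558  -0.25591591  0.11777185] 0.537508467976694 [0.02132426 0.02550044 2.01926118]
```

```bash
python3 -m inch '[[[0.02,0.03,0.3],[0,0,0],-0.35],[[0,0,0.3],[0,0,0],-0.35],[[0,0,0.7],[0,0,0],-0.35],[[0,0,0.5],[0,0,0],-0.35],[[0,0,0.2],[0,0,0],-0.35],[[0,0,0],[0,0,0],-0.35],[[0,0,0],[0,0,0],1],[[0,0,0],[0,0,0],1],[[0,0,0],[0,0,0],1],[[0,0,0],[0,0,0],1]]' 40
python3 -m inch '[[[0,0,0],[0,0,0],1],[[0,0,0],[0,0,0],1],[[0,0,0],[0,0,0],1],[[0,0,0],[0,0,0],1]]'
```

```text
t: 5.63
tool_pos: [0.4937, -0.2548, 0.0382]
ee_rot: [0.728, 3.054, -0.001]
force: [-0.8, 0.4, -0.2]
opening: 0.458
gripper_force: 0.0
t: 5.97
tool_pos: [0.4933, -0.254, 0.0374]
ee_rot: [0.728, 3.055, 0.001]
force: [0.2, 4.2, 10.2]
opening: 0.154
gripper_force: 5.0
```

```bash
python3 -m inch '[[[0,0,0],[0,0,0],1],[[0,0,0],[0,0,0],1]]'; python3 - <<'E'
from h import *
a=shot('wrist')[1]; c,im,d=shot('scene'); 
cv2.imwrite('pics/w3.png',np.hstack([cv2.resize(a,(400,300)),cv2.resize(im[180:330,190:390],(400,300))])[:,:,::-1])
E
```

```text
t: 6.13
tool_pos: [0.4949, -0.2541, 0.0391]
ee_rot: [0.728, 3.052, 0.001]
force: [1.2, 5.1, 12.4]
opening: 0.032
gripper_force: 6.3
```

View pics/w3.png

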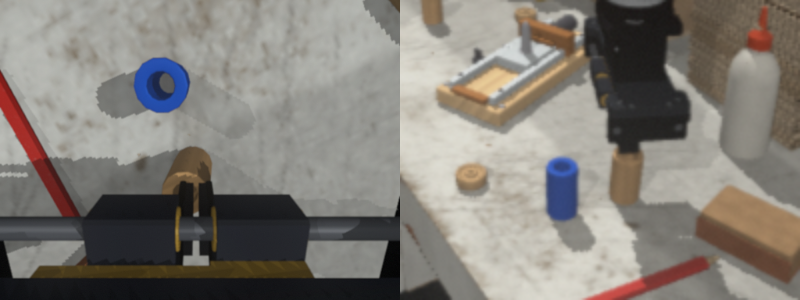

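```bash
python3 - <<'E'
from h import *
s=observe(); R=Ro.from_rotvec(s['ee_rot']).as_matrix(); print(s['t'],s['tool_pos'],s['opening'],s['force'],s['gripper_force'])
for n in('wrist','scene','top'):
    c,im,d=shot(n); W=world(c,d); i=im.astype(int)
    near=(np.hypot(W[...,0]-.493,W[...,1]+.255)<.08)&(W[...,2]>.006)&(W[...,2]<.1)
    wood=near&(i[...,0]>i[...,2]*1.35)&(i[...,0]>60)
    L=(W-[.4933,-.2547,0])@R; p=L[wood]; p[:,2]*=-1
    print(n,wood.sum()); 
    for lo in np.arange(0,.08,.01):
        q=p[(p[:,2]>=lo)&(p[:,2]<lo+.01)]
        if len(q)>5: print(round(lo,2),len(q),np.percentile(q,[5,50,95],axis=0)[:,:2].round(3).tolist())
E
```

```text
6.2333 [ 0.49516012 -0.254213    0.0394557 ] 0.017175294307081805 [ 0.87536426  4.18379929 12.49984066] 6.347578552699815
wrist 2537
0.0 67 [[0.007, -0.011], [0.015, 0.003], [0.016, 0.014]]
0.01 221 [[0.005, -0.012], [0.014, 0.003], [0.016, 0.014]]
0.02 258 [[0.004, -0.013], [0.014, 0.002], [0.016, 0.013]]
0.03 303 [[-0.005, -0.014], [0.013, -0.0], [0.015, 0.012]]
0.04 395 [[-0.007, -0.015], [0.012, -0.003], [0.015, 0.011]]
0.05 494 [[-0.003, -0.021], [0.012, -0.007], [0.015, 0.008]]
0.06 798 [[-0.003, -0.019], [0.008, -0.008], [0.014, 0.004]]
scene 352
0.0 22 [[-0.008, -0.02], [0.004, -0.018], [0.015, -0.009]]
0.01 48 [[-0.009, -0.021], [0.006, -0.018], [0.017, -0.007]]
0.02 45 [[-0.009, -0.022], [0.002, -0.019], [0.015, -0.013]]
0.03 50 [[-0.01, -0.024], [0.005, -0.02], [0.016, -0.011]]
0.04 56 [[-0.01, -0.025], [0.003, -0.021], [0.016, -0.0]]
0.05 102 [[-0.012, -0.025], [-0.001, -0.019], [0.015, 0.0]]
0.06 29 [[-0.013, -0.022], [0.008, -0.011], [0.013, -0.003]]
top 0
```

```bash
python3 - <<'E'
import numpy as np
z=np.load('w2.npz'); L=z['L']; 
for v in range(225,345,8): print(v,L[v,[225,240,245,252,258,265,275]].round(3).tolist())
E
```

```text
225 [[-0.062, -0.028, 0.163], [-0.062, -0.011, 0.162], [-0.062, -0.005, 0.162], [-0.062, 0.003, 0.163], [-0.062, 0.01, 0.163], [-0.062, 0.017, 0.163], [-0.062, 0.029, 0.162]]
233 [[-0.072, -0.028, 0.162], [0.01, -0.004, -0.026], [-0.072, -0.005, 0.162], [-0.072, 0.003, 0.162], [-0.071, 0.01, 0.162], [0.01, 0.009, -0.026], [-0.072, 0.029, 0.162]]
241 [[-0.082, -0.028, 0.162], [0.008, -0.004, -0.032], [0.008, -0.002, -0.031], [0.008, 0.002, -0.031], [0.008, 0.005, -0.032], [0.01, 0.008, -0.037], [-0.082, 0.029, 0.163]]
249 [[0.036, -0.006, -0.099], [0.009, -0.004, -0.042], [0.008, -0.002, -0.041], [0.008, 0.002, -0.041], [0.008, 0.005, -0.041], [0.009, 0.008, -0.043], [0.037, 0.008, -0.099]]
257 [[0.037, -0.006, -0.104], [0.008, -0.004, -0.05], [0.009, -0.002, -0.05], [0.007, 0.002, -0.047], [0.008, 0.004, -0.049], [0.01, 0.007, -0.052], [0.037, 0.008, -0.104]]
265 [[0.036, -0.006, -0.107], [0.008, -0.004, -0.057], [0.009, -0.001, -0.058], [0.003, 0.002, -0.048], [0.009, 0.004, -0.058], [0.01, 0.007, -0.06], [0.037, 0.007, -0.109]]
273 [[0.036, -0.005, -0.112], [0.008, -0.003, -0.064],
[... 824 characters left out ...]
.029, -0.005, -0.118], [-0.005, -0.003, -0.072], [-0.004, -0.001, -0.073], [-0.178, 0.003, 0.163], [-0.004, 0.004, -0.073], [0.0, 0.006, -0.079], [0.028, 0.007, -0.117]]
321 [[0.027, -0.005, -0.118], [-0.008, -0.003, -0.073], [-0.008, -0.001, -0.073], [-0.19, 0.003, 0.163], [-0.008, 0.004, -0.073], [-0.003, 0.006, -0.079], [0.026, 0.007, -0.117]]
329 [[0.023, -0.005, -0.117], [-0.201, -0.012, 0.162], [-0.202, -0.006, 0.163], [-0.201, 0.003, 0.162], [-0.202, 0.011, 0.163], [-0.006, 0.006, -0.08], [0.024, 0.007, -0.118]]
337 [[0.022, -0.005, -0.118], [-0.214, -0.012, 0.164], [-0.214, -0.006, 0.164], [-0.213, 0.003, 0.162], [-0.214, 0.011, 0.163], [0.022, 0.004, -0.118], [0.023, 0.007, -0.119]]
```

The camera shows the fingertips about 23 mm behind the reported TCP, where the spec puts them 14 mm ahead. The fingers therefore closed over the sleeve's top. I'll lift, reopen, and check the open tip depth and the sleeve.

```bash
python3 -m inch '[[[0,0,-0.3],[0,0,0],-0.35],[[0,0,-0.5],[0,0,0],-0.35],[[0,0,0],[0,0,0],-0.35],[[0,0,0],[0,0,0],-0.35],[[0,0,0],[0,0,0],-0.35],[[0,0,0],[0,0,0],-0.35],[[0,0,0],[0,0,0],-0.35],[[0,0,0],[0,0,0],-0.35],[[0,0,0],[0,0,0],-0.35],[[0,0,0],[0,0,0],-0.35]]'
python3 - <<'E'
from h import *
s=observe(); R=Ro.from_rotvec(s['ee_rot']).as_matrix()
c,im,d=shot('wrist','w4.png'); W=world(c,d); L=(W-s['tool_pos'])@R
m=(W[...,2]>.055)&(W[...,2]<.068)&(np.hypot(W[...,0]-.49,W[...,1]+.255)<.04)&(im[...,0]>60)
p=W[m]; e=cv2.minEnclosingCircle(p[:,:2].astype(np.float32));print(m.sum(),e,p[:,2].mean())
print(s['tool_pos'],s['opening'],R.T@(np.array([*e[0],.0])-s['tool_pos'])/.04)
m=(L[...,2]>-.06)&(L[...,2]<.02)&(abs(L[...,0])<.02)&(abs(L[...,1])<.07)&(W[...,2]>.07)
p=L[m]; print('fingers',m.sum(),np.percentile(p,[1,50,99],axis=0).round(3))
for a in(-1,1): q=p[p[:,1]*a>0]; print(a,len(q),q[q[:,2]>-.035].mean(0) if len(q) else 0, q[:,2].max(), np.abs(q[:,1]).min())
E
```

```text
t: 7.22
tool_pos: [0.4925, -0.254, 0.0684]
ee_rot: [-0.728, -3.055, -0.0]
force: [-0.2, 0.6, 0.1]
opening: 0.637
gripper_force: 0.0
1677 ((0.49321049451828003, -0.25485607981681824), 0.017217043787240982) 0.05996515560414849
[ 0.49253386 -0.25397961  0.06842805] 0.6371117814482663 [-0.02617737 -0.0120772   1.7106823 ]
fingers 2217 [[-0.009 -0.037 -0.06 ]
 [ 0.008 -0.027 -0.044]
 [ 0.01   0.039 -0.024]]
-1 1109 [ 0.00458891 -0.02946217 -0.02945473] -0.022875353146413514 0.026613046440655323
1 1108 [ 0.0044571   0.03134274 -0.02967677] -0.02297420481426262 0.028679902480772426
```

View pics/w4.png

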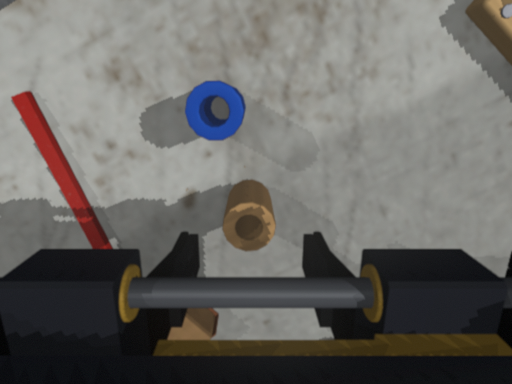

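Sleeve still upright at (249,225) between the open fingers at (185,240) and (315,240). Tips confirmed 23 mm behind the reported TCP, so the grasp goes at reported z ≈ 0.

```bash
python3 -m inch '[[[-0.03,-0.02,0.4],[0,0,0],-0.35],[[0,0,0.5],[0,0,0],-0.35],[[0,0,0.5],[0,0,0],-0.35],[[0,0,0.3],[0,0,0],-0.35],[[0,0,0],[0,0,0],-0.35],[[0,0,0],[0,0,0],1],[[0,0,0],[0,0,0],1],[[0,0,0],[0,0,0],1],[[0,0,0],[0,0,0],1],[[0,0,0],[0,0,0],1]]' 40
python3 -m inch '[[[0,0,0],[0,0,0],1],[[0,0,0],[0,0,0],1],[[0,0,0],[0,0,0],1]]'
```

```text
t: 8.1
tool_pos: [0.4942, -0.2559, 0.0019]
ee_rot: [0.728, 3.054, -0.001]
force: [0.7, -0.6, 2.5]
opening: 0.384
gripper_force: 17.0
t: 8.35
tool_pos: [0.4942, -0.2559, 0.0019]
ee_rot: [0.728, 3.055, -0.001]
force: [-0.2, 0.8, 5.9]
opening: 0.377
gripper_force: 40.0
```

```bash
python3 -m inch '[[[0,0,-0.3],[0,0,0],1],[[0,0,-0.7],[0,0,0],1],[[0,0,-0.8],[0,0,0],1],[[0,0,-0.8],[0,0,0],1],[[0,0,-0.5],[0,0,0],1],[[0,0,0],[0,0,0],1],[[0,0,0],[0,0,0],1]]'
python3 - <<'E'
from h import *
s=observe(); R=Ro.from_rotvec(s['ee_rot']).as_matrix()
c,im,d=shot('wrist'); W=world(c,d); L=(W-s['tool_pos'])@R; i=im.astype(int)
m=(np.hypot(L[...,0],L[...,1])<.025)&(L[...,2]>-.07)&(L[...,2]<.01)&(i[...,0]>i[...,2]*1.3)
p=L[m]; print(m.sum())
for lo in np.arange(-.07,.01,.01):
    q=p[(p[:,2]>=lo)&(p[:,2]<lo+.01)]
    if len(q)>5: print(round(lo,2),len(q),np.percentile(q,[2,50,98],axis=0)[:,:2].round(4).tolist())
T=np.array([.5337,.0339,s['tool_pos'][2]]); print(s['tool_pos'],s['ee_rot'],s['opening'],R.T@(T-s['tool_pos'])/.04)
E
```

```text
t: 8.93
tool_pos: [0.4943, -0.2559, 0.1267]
ee_rot: [0.727, 3.053, -0.002]
force: [-0.9, 0.5, -1.9]
opening: 0.375
gripper_force: 40.0
4490
-0.07 10 [[0.005, -0.0147], [0.0064, 0.0066], [0.0164, 0.0173]]
-0.06 2077 [[-0.0132, -0.014], [0.0115, 0.0011], [0.0177, 0.0159]]
-0.05 690 [[-0.0065, -0.0154], [0.0151, 0.0007], [0.018, 0.0163]]
-0.04 726 [[-0.0076, -0.0144], [0.0127, 0.0007], [0.018, 0.016]]
-0.03 428 [[-0.0075, -0.0143], [0.0157, 0.0012], [0.0179, 0.0161]]
-0.02 334 [[0.0082, -0.0139], [0.016, 0.0007], [0.0179, 0.0152]]
-0.01 225 [[0.0092, -0.0134], [0.0162, 0.0001], [0.018, 0.0141]]
[ 0.49432287 -0.25592785  0.12670125] [ 7.27253121e-01  3.05309432e+00 -1.99040925e-03] 0.3747083838138477 [ 2.38780261  6.91140223 -0.01144834]
```

```bash
python3 -m inch '[[[0.09,0.42,0],[0,0,0],1],[[0.18,0.84,0],[0,0,0],1],[[0.18,0.85,0],[0,0,0],1],[[0.18,0.85,0],[0,0,0],1],[[0.18,0.85,0],[0,0,0],1],[[0.18,0.85,0],[0,0,0],1],[[0.18,0.85,0],[0,0,0],1],[[0.08,0.43,0],[0,0,0],1]]'
python3 -m inch '[[[0,0,0],[0,0,0.78],1],[[0,0,0],[0,0,1],1],[[0,0,0],[0,0,1],1],[[0,0,0],[0,0,1],1],[[0,0,0],[0,0,1],1],[[0,0,0],[0,0,1],1],[[0,0,0],[0,0,1],1],[[0,0,0],[0,0,0],1],[[0,0,0],[0,0,0],1]]'
python3 - <<'E'
from h import *
s=observe(); R=Ro.from_rotvec(s['ee_rot']).as_matrix()
c,im,d=shot('wrist','w5.png'); W=world(c,d); L=(W-s['tool_pos'])@R; np.savez('w5.npz',im=im,W=W,L=L)
print(s['tool_pos'],R.round(3).tolist())
m=(W[...,2]>.05)&(W[...,2]<.095)&(np.hypot(W[...,0]-.5337,W[...,1]-.0339)<.03)&(im.max(2)>0)
p=W[m]
for lo in np.arange(.05,.095,.005):
    q=p[(p[:,2]>=lo)&(p[:,2]<lo+.005)]
    if len(q)>5: print(round(lo,3),len(q),cv2.minEnclosingCircle(q[:,:2].astype(np.float32)),q.mean(0).round(4))
E
```

```text
t: 9.65
tool_pos: [0.5546, -0.0168, 0.1224]
ee_rot: [-0.724, -3.052, -0.002]
force: [0.8, -0.1, -0.4]
opening: 0.378
gripper_force: 40.0
t: 10.4
tool_pos: [0.5546, -0.0205, 0.1229]
ee_rot: [-1.739, -2.612, 0.002]
force: [0.3, -0.4, -1.2]
opening: 0.378
gripper_force: 40.0
[ 0.55460877 -0.02053664  0.12293843] [[-0.386, 0.923, -0.003], [0.923, 0.386, 0.001], [0.002, -0.003, -1.0]]
0.055 9 ((0.5344737768173218, 0.037817083299160004), 0.005317669827491045) [0.5333 0.0388 0.0576]
0.065 9 ((0.5357925891876221, 0.03906062990427017), 0.00546657619997859) [0.5348 0.0399 0.0669]
0.07 12 ((0.5380312204360962, 0.03530065342783928), 0.006898753810673952) [0.534  0.0371 0.0739]
0.075 157 ((0.538030207157135, 0.03522639349102974), 0.006862429901957512) [0.5378 0.036  0.0776]
0.08 149 ((0.5379236936569214, 0.03525954857468605), 0.004698496311903) [0.5378 0.0356 0.0823]
```

View pics/w5.png

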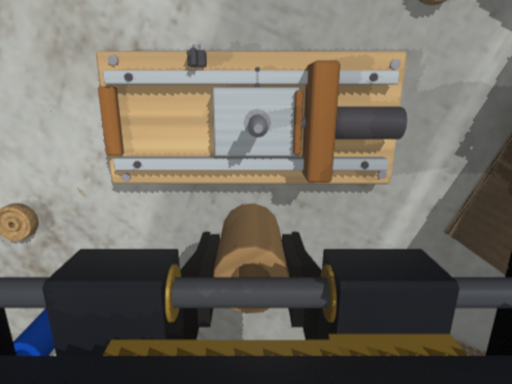

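Pin tip at (258,125), pointer tip at (258,70), index at (197,57). The jig's x axis runs along the image rows. Next I work out the approach and the pull length.

```bash
python3 - <<'E'
from h import *
z=np.load('w5.npz'); L=z['L'];W=z['W'];im=z['im']
R=None
print('pin',L[118:130:3,258].round(4).tolist())
m=(W[...,2]>.08)&(W[...,2]<.088)&(np.hypot(W[...,0]-.538,W[...,1]-.035)<.01); print(cv2.minEnclosingCircle(L[m][:,:2].astype(np.float32)))
m=(W[...,2]>.075)&(W[...,2]<.088)&(np.hypot(W[...,0]-.538,W[...,1]-.035)<.01); print(cv2.minEnclosingCircle(L[m][:,:2].astype(np.float32)))
g=im.max(2); D=(g<90)
for n,(u0,u1,v0,v1) in dict(ind=(185,210,45,70),ptr=(250,266,64,84)).items():
    mm=np.zeros_like(D);mm[v0:v1,u0:u1]=True; mm&=D
    for lo in np.arange(.02,.06,.004):
        k=mm&(W[...,2]>=lo)&(W[...,2]<lo+.004); q=L[k]
        if len(q)>2: print(n,round(lo,3),len(q),'x',q[:,0].min().round(4),q[:,0].max().round(4),'y',q[:,1].min().round(4),q[:,1].mean().round(4),q[:,1].max().round(4))
# board edges angle
m=(W[...,2]>.015)&(W[...,2]<.03)&(L[...,0]>0); print(cv2.minAreaRect(L[m][:,:2].astype(np.float32)))
cv2.imwrite('pics/w5c.png',cv2.resize(im[40:90,180:280],(800,400),interpolation=cv2.INTER_CUBIC)[:,:,::-1])
E
```

```text
pin [[0.0642, 0.0066, 0.0463], [0.0625, 0.0065, 0.0424], [0.0607, 0.0065, 0.0401], [0.0588, 0.0065, 0.0394]]
((0.05783584713935852, 0.0062585570849478245), 0.004698841832578182)
((0.05775633454322815, 0.006356706842780113), 0.006862749345600605)
ind 0.028 12 x 0.1006 0.1109 y -0.037 -0.034 -0.0336
ind 0.032 170 x 0.1004 0.1118 y -0.0473 -0.0392 -0.0336
ind 0.036 14 x 0.1003 0.1115 y -0.0409 -0.0389 -0.0386
ind 0.04 15 x 0.1004 0.111 y -0.0397 -0.0388 -0.0385
ind 0.044 89 x 0.1003 0.1117 y -0.0427 -0.0405 -0.0386
ptr 0.032 5 x 0.0981 0.099 y 0.0058 0.0064 0.0073
((0.07643502950668335, 0.05482485890388489), (0.149302676320076, 0.3558433949947357), 0.6147972345352173)
```

View pics/w5c.png

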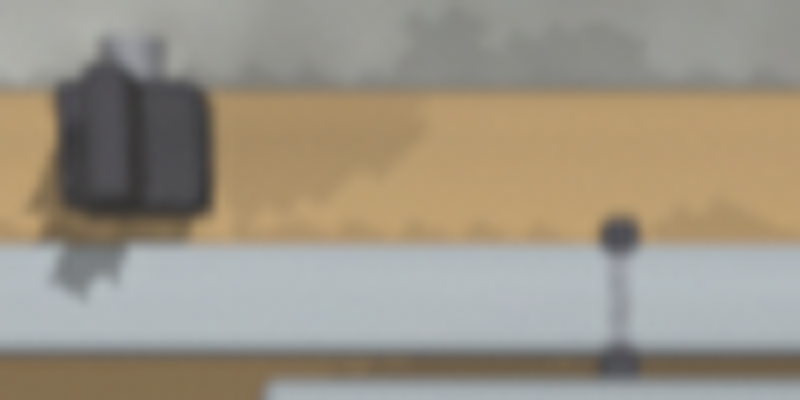

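Blade centre at tool y −0.0406 and pointer at +0.0062, so the pull is 47 mm. I'll move over the pin.

```bash
python3 -m inch '[[[0.4,0.07,0],[0,0,0],1],[[0.6,0.07,0],[0,0,0],1],[[0.42,0,0],[0,0,0],1],[[0,0,0],[0,0,0],1],[[0,0,0],[0,0,0],1],[[0,0,0],[0,0,0],1]]'
python3 - <<'E'
from h import *
s=observe(); R=Ro.from_rotvec(s['ee_rot']).as_matrix()
print(s['tool_pos'],s['force'],R.T@(np.array([.5378,.0340,.041])-s['tool_pos'])/.04,R[:,2])
E
```

```text
t: 10.95
tool_pos: [0.5395, 0.0335, 0.1246]
ee_rot: [1.743, 2.614, -0.001]
force: [-0.3, -0.1, -1.0]
opening: 0.377
gripper_force: 40.0
[0.5394715  0.03347368 0.12464749] [-0.25668063 -0.10743109 -1.01896493] [ 0.02894142 -0.03295807  2.09118629] [-1.13309513e-04 -4.26408098e-04 -9.99999903e-01]
```

```bash
python3 -m inch '[[[0.03,-0.03,0.3],[0,0,0],1],[[0,0,0.4],[0,0,0],1],[[0,0,0.3],[0,0,0],1],[[0,0,0.2],[0,0,0],1],[[0,0,0.1],[0,0,0],1],[[0,0,0],[0,0,0],1]]'; python3 -m inch '[[[0,0,0.1],[0,0,0],1],[[0,0,0],[0,0,0],1]]'
```

```text
t: 11.45
tool_pos: [0.5368, 0.0343, 0.0713]
ee_rot: [-1.744, -2.61, 0.002]
force: [0.3, -0.6, -1.8]
opening: 0.379
gripper_force: 40.0
t: 11.62
tool_pos: [0.5381, 0.0344, 0.0688]
ee_rot: [1.745, 2.612, 0.0]
force: [-0.8, 1.0, -1.0]
opening: 0.379
gripper_force: 40.0
```

No contact force with the underside 16 mm below the pin tip, so the pin is in the bore. Pushing down.

```bash
python3 -m inch '[[[0,0,0.2],[0,0,0],1],[[0,0,0.2],[0,0,0],1],[[0,0,0.15],[0,0,0],1],[[0,0,0.08],[0,0,0],1],[[0,0,0.05],[0,0,0],1],[[0,0,0],[0,0,0],1],[[0,0,0],[0,0,0],1]]'; python3 -m inch '[[[0,0,0.04],[0,0,0],1],[[0,0,0],[0,0,0],1],[[0,0,0],[0,0,0],1]]'
```

```text
t: 12.2
tool_pos: [0.5379, 0.0346, 0.0416]
ee_rot: [-1.745, -2.612, 0.0]
force: [-0.2, 0.9, -1.6]
opening: 0.376
gripper_force: 40.0
t: 12.45
tool_pos: [0.5383, 0.0344, 0.0408]
ee_rot: [1.744, 2.612, 0.0]
force: [-3.1, -0.4, 5.2]
opening: 0.376
gripper_force: 40.0
```

```bash
python3 -m inch '[[[0,0,0.04],[0,0,0],1],[[0,0,0],[0,0,0],1],[[0,0,0],[0,0,0],1],[[0,0,0],[0,0,0],1]]'
python3 - <<'E'
from h import *
s=observe(); R=Ro.from_rotvec(s['ee_rot']).as_matrix(); print(s['t'],s['tool_pos'],s['force'])
c,im,d=shot('wrist','w6.png'); W=world(c,d); L=(W-s['tool_pos'])@R; i=im.astype(int); np.savez('w6.npz',L=L,W=W,im=im)
m=(np.hypot(L[...,0],L[...,1])<.025)&(i[...,0]>i[...,2]*1.3)&(W[...,2]>.09)
q=W[m]; print('top z',np.percentile(q[:,2],[50,90,98]))
p=L[m]; print(np.percentile(p,[2,98],axis=0))
m=(W[...,2]>.043)&(W[...,2]<.05)&(L[...,0]>.03)&(L[...,0]<.08)&(im.max(2)<90); q=L[m]; print('blade',len(q),q[:,0].min(),q[:,1].min(),q[:,1].max())
E
```

```text
t: 12.78
tool_pos: [0.5385, 0.0343, 0.0407]
ee_rot: [1.744, 2.612, 0.0]
force: [-7.8, -0.5, 15.1]
opening: 0.374
gripper_force: 40.0
12.7833 [0.53850242 0.03432824 0.04069385] [-7.75332059 -0.49210885 15.07781827]
top z [0.09963522 0.1634614  0.16486631]
[[-0.01212394 -0.02045759 -0.12418955]
 [ 0.02409856  0.01856862 -0.0504541 ]]
blade 275 0.03025271528899083 -0.04939228747980778 0.042317374431826135
```

Seated: z stalled under 15 N and the sleeve top is at 0.0996, which matches 0.039 + 0.060. Now I ease the push and pull along −y.

```bash
python3 -m inch '[[[0,0,-0.05],[0,0,0],1],[[0,-0.1,0],[0,0,0],1],[[0,-0.15,0],[0,0,0],1],[[0,-0.2,0],[0,0,0],1],[[0,-0.2,0],[0,0,0],1],[[0,-0.2,0],[0,0,0],1],[[0,-0.15,0],[0,0,0],1],[[0,-0.1,0],[0,0,0],1],[[0,-0.07,0],[0,0,0],1],[[0,0,0],[0,0,0],1]]'; python3 -m inch '[[[0,0,0],[0,0,0],1],[[0,0,0],[0,0,0],1]]'
python3 - <<'E'
from h import *
s=observe(); R=Ro.from_rotvec(s['ee_rot']).as_matrix(); print(s['t'],s['tool_pos'],s['force'])
print('pulled',R.T@(s['tool_pos']-np.array([.5385,.0343,.0407])))
c,im,d=shot('wrist','w7.png'); W=world(c,d); L=(W-s['tool_pos'])@R; np.savez('w7.npz',L=L,W=W,im=im)
E
```

```text
t: 13.67
tool_pos: [0.4966, 0.0169, 0.0412]
ee_rot: [1.743, 2.608, 0.006]
force: [7.9, 4.0, -2.0]
opening: 0.374
gripper_force: 40.0
t: 13.83
tool_pos: [0.4968, 0.017, 0.0412]
ee_rot: [1.743, 2.608, 0.006]
force: [7.1, 3.5, -1.5]
opening: 0.376
gripper_force: 40.0
13.8333 [0.49680922 0.01701141 0.04116411] [ 7.06982596  3.49637077 -1.48038938]
pulled [-2.90142323e-05 -4.51299186e-02 -7.22238484e-04]
```

View pics/w7.png

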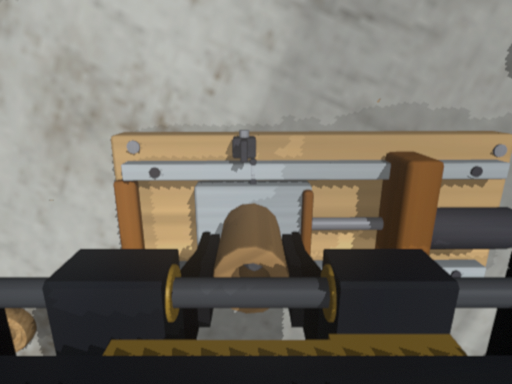

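The slide is out. The index blade is at about (241,148), with the pointer tip close by on its right at about (252,165). Measuring the remaining gap.

```bash
python3 - <<'E'
from h import *
z=np.load('w7.npz'); L=z['L'];W=z['W'];im=z['im']
mm=np.zeros(W.shape[:2],bool); mm[128:168,225:262]=1
m=mm&(W[...,2]>.043)&(W[...,2]<.05)&(im.max(2)<110)
q=L[m]; print('blade',len(q),q[:,:2].min(0),q[:,:2].max(0))
m=mm&(W[...,2]>.022)&(W[...,2]<.037)&(im.max(2)<90);q=L[m]; print('block',q[:,:2].min(0),q[:,:2].max(0))
for v in range(156,190,2): 
    row=im[v,240:266].max(1); print(v,row.tolist(), L[v,252].round(4).tolist(), W[v,252,2].round(3))
cv2.imwrite('pics/w7c.png',cv2.resize(im[125:195,205:305],(800,560),interpolation=cv2.INTER_CUBIC)[:,:,::-1])
E
```

```text
blade 170 [ 0.04386778 -0.00429156] [ 0.05549068 -0.00038048]
block [ 0.04026491 -0.01165044] [0.05610245 0.00417245]
156 [62, 73, 82, 83, 81, 83, 75, 70, 76, 76, 73, 75, 75, 76, 80, 115, 165, 184, 177, 173, 173, 173, 173, 172, 173, 172] [0.0451, 0.0024, 0.0071] 0.034
158 [75, 73, 81, 82, 82, 83, 76, 74, 86, 88, 81, 65, 63, 67, 92, 139, 172, 180, 175, 172, 172, 171, 172, 172, 173, 172] [0.0441, 0.0024, 0.0064] 0.035
160 [76, 73, 79, 81, 81, 79, 76, 78, 88, 82, 75, 79, 80, 81, 80, 86, 114, 137, 142, 142, 142, 142, 142, 142, 142, 142] [0.0426, 0.0024, 0.0079] 0.033
162 [79, 77, 75, 82, 95, 100, 99, 100, 99, 90, 78, 80, 83, 83, 81, 82, 99, 118, 122, 121, 122, 122, 121, 122, 122, 122] [0.0419, 0.0024, 0.0057] 0.035
164 [106, 107, 107, 124, 160, 168, 169, 169, 169, 162, 138, 108, 95, 94, 99, 121, 153, 167, 170, 169, 169, 169, 169, 170, 170, 170] [0.0404, 0.0024, 0.0072] 0.034
166 [126, 125, 133, 160, 183, 187, 186, 186, 187, 188, 184, 174, 175, 177, 178, 183, 186, 187, 186, 186, 187, 187, 186, 186, 187, 187] [0.0393, 0.0024, 0.0065] 0.035
168 [139, 139, 162, 185, 190, 189, 189, 189, 189, 
[... 1028 characters left out ...]
99, 99, 99, 99, 99, 98, 98] [0.031, 0.0024, 0.0059] 0.035
182 [95, 97, 95, 99, 107, 110, 110, 104, 85, 73, 73, 80, 83, 83, 82, 82, 90, 103, 98, 95, 95, 95, 95, 95, 94, 99] [0.0296, 0.0024, 0.0064] 0.035
184 [118, 118, 119, 119, 119, 119, 119, 119, 115, 110, 102, 102, 103, 103, 103, 104, 110, 116, 118, 118, 118, 119, 118, 119, 118, 118] [0.0286, 0.0024, 0.0058] 0.035
186 [152, 152, 151, 152, 151, 152, 151, 151, 152, 152, 153, 152, 153, 152, 152, 152, 152, 154, 153, 153, 153, 154, 153, 153, 153, 152] [0.0279, 0.0024, 0.0039] 0.037
188 [175, 174, 175, 175, 175, 175, 175, 175, 175, 174, 175, 176, 176, 175, 175, 175, 175, 175, 176, 176, 175, 175, 175, 176, 176, 175] [0.0267, 0.0024, 0.0037] 0.037
```

View pics/w7c.png

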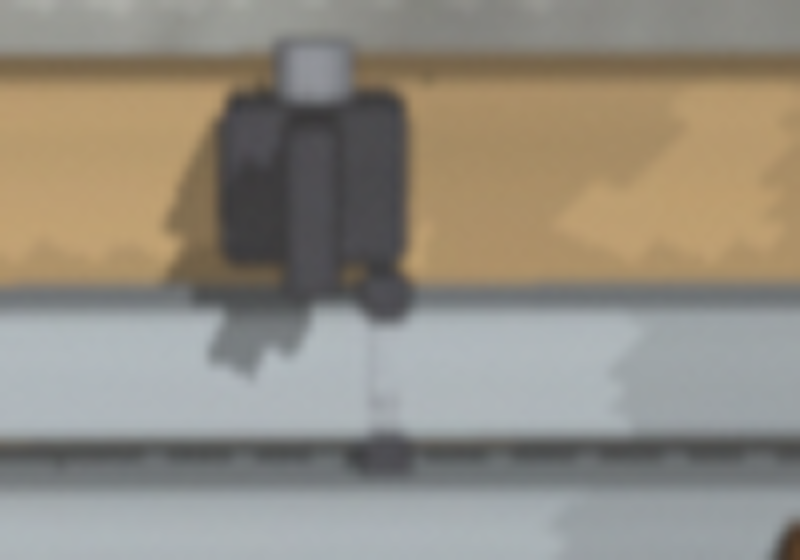

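Crop: pointer ball at x=385, blade at x=313. That is about 9 px, or 5.3 mm, still to pull.

```bash
python3 -m inch '[[[0,-0.07,0],[0,0,0],1],[[0,-0.06,0],[0,0,0],1],[[0,0,0],[0,0,0],1],[[0,0,0],[0,0,0],1],[[0,0,0],[0,0,0],1],[[0,0,0],[0,0,0],1]]'
python3 - <<'E'
from h import *
s=observe(); R=Ro.from_rotvec(s['ee_rot']).as_matrix(); print(s['t'],s['tool_pos'],s['force'],R.T@(s['tool_pos']-np.array([.5385,.0343,.0407])))
c,im,d=shot('wrist','w8.png'); W=world(c,d); L=(W-s['tool_pos'])@R; i=im.astype(int)
mm=np.zeros(W.shape[:2],bool); mm[128:170,225:275]=1
m=mm&(W[...,2]>.043)&(W[...,2]<.05)&(im.max(2)<110)
q=L[m]; u=np.argwhere(m); print('blade',len(q),q[:,1].min(),q[:,1].max(),'px',u[:,1].min(),u[:,1].max(),u[:,0].min(),u[:,0].max())
for v in (178,182): print(v,im[v,240:270].max(1).tolist())
m=(np.hypot(L[...,0],L[...,1])<.02)&(i[...,0]>i[...,2]*1.3)&(W[...,2]>.09)&(W[...,2]<.11); print('top z',np.percentile(W[m][:,2],[20,50,80,98]))
cv2.imwrite('pics/w8c.png',cv2.resize(im[125:245,205:305],(600,600),interpolation=cv2.INTER_CUBIC)[:,:,::-1])
E
```

```text
t: 14.38
tool_pos: [0.4922, 0.0151, 0.0412]
ee_rot: [1.743, 2.608, 0.007]
force: [8.1, 3.3, -2.8]
opening: 0.374
gripper_force: 40.0
14.3833 [0.49223249 0.01508575 0.04119939] [ 8.11708031  3.33790376 -2.82883496] [-5.68838214e-05 -5.00945867e-02 -8.05103280e-04]
blade 171 0.0006729742841635705 0.0045414275523623215 px 249 256 140 162
178 [176, 176, 175, 175, 175, 175, 175, 175, 175, 175, 165, 127, 89, 85, 114, 158, 173, 173, 172, 171, 171, 171, 171, 172, 171, 171, 171, 170, 170, 171]
182 [95, 99, 108, 110, 108, 98, 95, 94, 90, 78, 75, 80, 83, 83, 81, 78, 81, 92, 96, 94, 95, 94, 99, 107, 111, 110, 107, 99, 94, 95]
top z [0.09654065 0.09928888 0.09996411 0.10075818]
```

View pics/w8c.png

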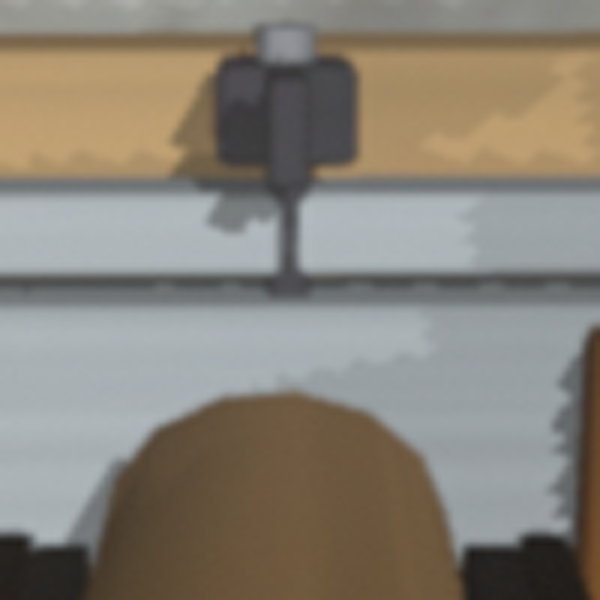

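The pointer and blade both sit at crop x=289, so they are level. The sleeve is still down (top at 0.099) and gripped at 40 N.

```bash
python3 -c "
from rig import *
print(sign_off())"
```

```text
the job is handed in; nothing more can be done
None
```

I handed the job in with the wide-bored sleeve fully down on the pin and held at 40 N, and the slide pulled out so its pointer is level with the index; I left the narrow-bored sleeve and the bystanders alone, and no verdict came back.

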